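Strip the clamping stud into the sorting dishes

ROBOT

A 6-joint arm with a two-finger parallel gripper is mounted at the origin on a cart in front of the work surface, level with it; the furniture and walls round the work are solid. World frame = base frame: x ahead of the robot, y to its left, z up, the work surface at z = 0. Lengths are in m, angles in rad, forces in N, time in s.
With the tool pointing down it reaches from about 0.35 to 0.775 m from the base axis. Payload 7.3 kg.
Tool frame: the origin (TCP) lies at the centre of the arm's flange, where the gripper is bolted on; the fingertips stand 178 mm ahead of it and the grasp point (between the pads) lies 159 mm ahead of it (tip_extent is the distance from the TCP to the fingertips, in m); z points along the fingers, y is the line along which they close (so a half turn about z gives the same grasp; the last joint's range is limited). The gripper opens to 92 mm and grips with 3 to 60 N. Pads are 19 mm wide; open, the fingers measure 130 mm over their backs; the gripper's body (75 mm by 190 mm) begins 47 mm behind the grasp point.
Start: joints at [0.955, 0.342, 1.524, -0, 1.275, -0.146], TCP at [0.238, 0.468, 0.405] pointing down, gripper open.
Joint ranges: [-2.53, 2.53], [-0.77, 2.02], [0.04, 2.7], [-1, 4.14], [0.28, 2.66], [-3.11, 3.11]. Speed limits (rad/s): [2.57, 2.57, 3.14, 3.14, 3.14, 3.14].

INTERFACE

Orientations are given as [roll, pitch, yaw] about the fixed x, y, z axes, in that order (R = Rz(yaw) Ry(pitch) Rx(roll)).
In Python, from cell import * gives the robot as it stands.
- The arm moves only by the tool arm_command, never from a script. Its arguments are lists of equal length, an entry for each row: "xyz": the shift along the world's x, y, z in mm, a list of three; "spin": the turn about the world's z in degrees. In form: {"xyz": [[tx, ty, tz], ...], "spin": [spin, ...]}. A call has 1 to 20 rows; each row shifts and turns the commanded pose from where the row before left it; what a row does not reach is not made up. A row lasts 1/10 s, in which the tool goes at most 50 mm and 8.59 degrees, less where a joint would pass 70% of its speed; a pose out of reach is approached as far as the arm can. A call with a gripper value outside its range is refused whole. "jaw" is the opening, from -1 (shut) to 1 (fully open), set as the call begins (left out, the last holds). The fingers move at their own pace and stop on an object; "squeeze" is the grip in N (left out, the last holds). Time passes only in rows, so rows that do not move let the fingers close. It gives the time, the measured TCP pose, the force, the opening and the grip force at its end, in the units of the state.
- observe(): the state, without advancing time (a new reading comes with each control period).
- read_camera(name): name is "scene" or "top" or "wrist"; returns a dict with "img" (420x560x3 uint8, red, green, blue), "depth" (420x560 float32, m along the optical axis (not along the pixel's ray), 0 where there is no reading), "fx", "fy", "cx", "cy" (pixels), "world_from_camera" (4x4, takes a point from camera to world coordinates). Camera axes: x right, y up, looking along -z (the intrinsics and any distortion apply to the point x, -y, -z); pixel columns grow to the right and rows downward; lengths in m; the calibration is good to about 2 mm. A picture is of the moment at which its call begins.
- hand_in(): hands the job in; it is judged then, once.
The state is a dict: "time": time; "qpos": joint angles; "qvel": joint speeds; "joint_efforts": joint torques, N m; "tool_pos": TCP position; "tool_rot": TCP orientation; "contact_force": force on the tool from outside, world axes, zero at the start; "torque": the same for the moment, N m; "opening": finger opening in m; "grip_force": force on a finger pad.
Only numpy, scipy, OpenCV 4.12 (cv2) and the standard library are available. Lean on these libraries where they do the work, as an engineer would, in place of code of your own. Each camera call takes 0.05 s, during which the arm holds its last target. There are 200 camera calls.

TASK

Take the clamped stack on the grey block's stud apart from the top down, one part at a time, and lay each part flat in the middle of its own dish: the wing nut in the red dish, the brass spacer in the yellow one, the white ring in the blue one and last the angle bracket in the green one. The nut is already unscrewed, so everything lifts straight up off the stud; leave all four parts lying released and at rest.

Things in the scene. Friction and masses are not known exactly. Their poses are not given: they have to be found in the camera images.
- fixture: fixed grey steel block 96 x 64 x 20 mm with an upright 10 mm stud, tip 72 mm above the table. Origin at the centre of its underside, z up, x along its length; stud axis at x = -11 mm, y = 0. Threaded on the stud at the start, with underside heights: bracket (20 mm), on it white ring (26), brass spacer (40), wing nut (54)
- wing_nut: dark steel wing nut, 30 g: round hub 21 mm diameter, 15 mm high, smooth bore 13 mm (loose on the stud, not threaded); two wings 4 mm thick point outward along its +x and -x, 47 mm tip to tip, rising to 24 mm. Grip the hub across y. Origin at the centre of its underside, z up along the bore
- brass_spacer: yellow brass ring, 50 g, 30 mm outside diameter, 14 mm high, bore 13 mm. Origin at the centre of its underside, z up along the bore
- white_ring: white plastic ring, 40 g, 40 mm outside diameter, 14 mm high, bore 13 mm. Origin at the centre of its underside, z up along the bore
- bracket: bare aluminium angle bracket, 80 g: plate 66 (x) x 36 (y) x 6 mm with a 13 mm bore at x = -11 mm; at its +x end an upright flange 8 mm thick (x = 25 to 33 mm), 36 mm wide, rising to 30 mm above the underside: pinch it across x. Origin at the middle of the plate's underside, z up. At the start its x axis is the block's x axis
- red_dish: red round shallow plastic dish, 104 mm across, rim 6 mm high; flat floor 94 mm across, 3 mm above the table, small white dot at its middle; fixed. Origin at the centre of its underside (table height), z up
- yellow_dish: yellow round shallow plastic dish, 104 mm across, rim 6 mm high; flat floor 94 mm across, 3 mm above the table, small white dot at its middle; fixed. Origin at the centre of its underside (table height), z up
- blue_dish: blue round shallow plastic dish, 104 mm across, rim 6 mm high; flat floor 94 mm across, 3 mm above the table, small white dot at its middle; fixed. Origin at the centre of its underside (table height), z up
- green_dish: green round shallow plastic dish, 104 mm across, rim 6 mm high; flat floor 94 mm across, 3 mm above the table, small white dot at its middle; fixed. Origin at the centre of its underside (table height), z up

How it is judged:
By the outcome, as a careful person would: the job done as asked, in the order asked, and still so for the second after the job is handed in, with the robot touching nothing.
It also fails if it takes over 120 s, if anything falls off the work surface, if the arm or the gripper's body presses on something with over 40 N, if the wrist force passes 120 N, or if a joint passes its speed limit or range.

## Working session

There is one attempt and no reset: what is moved stays moved. The work goes in short steps, Python scripts to look and compute and a tool call to move; the robot and the scene stay as the last step left them, time stands still between calls to the robot, and variables do not carry over. Pictures are saved under pics/ and viewed, at most 14 in all, crops included, and the job is handed in when it is done.

Besides the shell and the picture viewer there is one more tool, called after "Call:" as name(argument=value, ...), one argument or row to a line, values as JSON. arm_command: Moves the arm, as the interface text tells. Its arguments: {"type":"object","properties":{"xyz":{"type":"array","items":{"type":"array","items":{"type":"number"}}},"spin":{"type":"array","items":{"type":"number"}},"jaw":{"type":"number"},"squeeze":{"type":"number"}},"required":["xyz","spin"]}

```bash
mkdir -p pics
cat > h.py <<'E'
from cell import *
import numpy as np, cv2
def cloud(c):
    d=c["depth"]; v,u=np.mgrid[:d.shape[0],:d.shape[1]]
    p=np.stack([(u-c["cx"])/c["fx"]*d,-(v-c["cy"])/c["fy"]*d,-d],-1)
    T=c["world_from_camera"]; return p@T[:3,:3].T+T[:3,3]
def save(c,n): cv2.imwrite("pics/"+n,c["img"][:,:,::-1])
E
python3 - <<'E'
from h import *
o=observe(); print({k:np.round(v,3) for k,v in o.items()})
for n in ("top","scene"):
    c=read_camera(n); save(c,n+"1.png"); np.savez(n,**c); print(n,c["fx"],c["cx"],c["cy"],c.keys(),np.round(c["world_from_camera"],3))
E
```

```text
{'time': np.float64(0.0), 'qpos': array([ 0.955,  0.343,  1.525, -0.   ,  1.275, -0.146]), 'qvel': array([-0.001, -0.001,  0.   ,  0.   ,  0.   , -0.002]), 'joint_efforts': array([ 2.0000e-03, -4.3125e+01, -2.4423e+01,  7.2000e-02,  5.6000e-02,
       -0.0000e+00]), 'tool_pos': array([0.238, 0.468, 0.404]), 'tool_rot': array([-3.14 , -0.   ,  2.672]), 'contact_force': array([-0.115, -0.816, -0.423]), 'torque': array([ 0.023,  0.007, -0.022]), 'grip_force': np.float64(0.0), 'opening': np.float64(0.092)}
top 403.0809780530822 282.13194930347436 202.3099657315229 dict_keys(['img', 'depth', 'fx', 'fy', 'cx', 'cy', 'world_from_camera']) [[-0.008  0.981 -0.194  0.36 ]
 [-1.    -0.003  0.022  0.077]
 [ 0.021  0.195  0.981  0.924]
 [ 0.     0.     0.     1.   ]]
scene 456.2988964917353 280.64552389188793 207.81275097180014 dict_keys(['img', 'depth', 'fx', 'fy', 'cx', 'cy', 'world_from_camera']) [[-0.998 -0.024  0.062  0.584]
 [ 0.066 -0.454  0.889  0.811]
 [ 0.007  0.891  0.455  0.442]
 [ 0.     0.     0.     1.   ]]
```

View pics/top1.png

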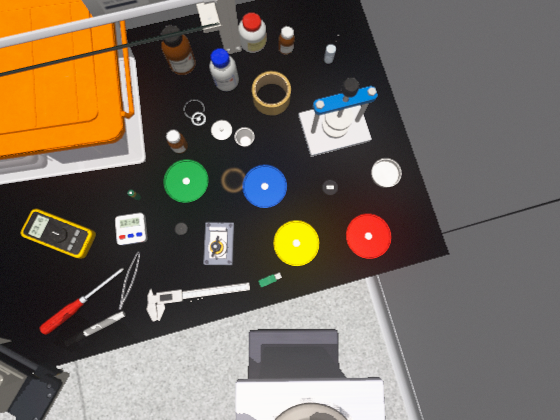

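View pics/scene1.png

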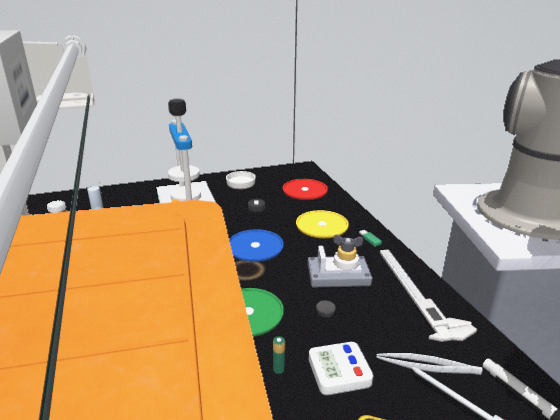

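Top view: fixture at about (219,244), dishes red (368,236), yellow (296,243), blue (265,187) and green (186,181). The orange box and press look clear of these, and the scene view agrees. Next I'll measure them.

Run:
```python
from h import *
c=dict(np.load("top.npz")); P=cloud(c); hsv=cv2.cvtColor(c["img"],cv2.COLOR_RGB2HSV)
for n,(u,v) in dict(red=(368,236),yellow=(296,243),blue=(265,187),green=(186,181)).items():
    h0=int(hsv[v,u+12,0]); dh=np.abs(hsv[...,0].astype(int)-h0); dh=np.minimum(dh,180-dh)
    yy,xx=np.mgrid[:420,:560]
    m=((dh<10)&(hsv[...,1]>120)&(hsv[...,2]>70)&(np.hypot(xx-u,yy-v)<32)).astype(np.uint8)
    cn=max(cv2.findContours(m,cv2.RETR_EXTERNAL,cv2.CHAIN_APPROX_NONE)[0],key=len)
    e=cv2.fitEllipse(cn); q=P[m>0]
    # ray to dish plane z=0.005
    T=c["world_from_camera"]
    def ray(u,v,z):
        d=T[:3,:3]@np.array([(u-c["cx"])/c["fx"],-(v-c["cy"])/c["fy"],-1]); return T[:3,3]+d*(z-T[2,3])/d[2]
    w=m=None
    bx=hsv[v-6:v+7,u-6:u+7]; wy,wx=np.nonzero((bx[...,1]<90)&(bx[...,2]>150))
    print(n,np.round(e,1) if 0 else e,"ell",np.round(ray(*e[0],.006),4),"dot",np.round(ray(u-6+wx.mean(),v-6+wy.mean(),.003),4),"z",np.round(np.median(q[:,2]),4))
# fixture
R=P[205:280,190:250].reshape(-1,3); C=c["img"][205:280,190:250].reshape(-1,3)
for lo,hi in((.014,.0235),(.0235,.03),(.036,.045),(.044,.053),(.045,.054),(.06,.085)):
    s=R[(R[:,2]>lo)&(R[:,2]<hi)]
    if len(s)>5:
        r=cv2.minAreaRect((s[:,:2]*1000).astype(np.float32)); print(lo,hi,len(s),np.round(s.mean(0),4),np.round(r[0],1),np.round(r[1],1),round(r[2],1))
big=cv2.resize(c["img"][195:295,170:270],(600,600),interpolation=cv2.INTER_CUBIC); cv2.imwrite("pics/fx.png",big[:,:,::-1])
# obstacles: tall things
for x in np.arange(.2,.8,.05): print(round(x,2),[int(1000*max([0]+list(P[...,2][(abs(P[...,0]-x)<.025)&(abs(P[...,1]-y)<.025)]))) for y in np.arange(-.3,.5,.05)])
```

```text
red ((368.2398986816406, 235.64129638671875), (44.487831115722656, 46.316097259521484), 129.6283416748047) ell [ 0.4637 -0.1409  0.006 ] dot [ 0.4638 -0.1409  0.003 ] z 0.0026
yellow ((295.9848937988281, 242.64212036132812), (45.63642883300781, 46.15044021606445), 101.50044250488281) ell [0.4485 0.0254 0.006 ] dot [0.4485 0.0254 0.003 ] z 0.0026
blue ((264.29486083984375, 185.7628173828125), (43.25242233276367, 44.063777923583984), 73.29752349853516) ell [0.582  0.0977 0.006 ] dot [0.5823 0.098  0.003 ] z 0.0029
green ((185.56658935546875, 180.57595825195312), (42.50646209716797, 44.861263275146484), 68.00598907470703) ell [0.5949 0.2815 0.006 ] dot [0.5958 0.2818 0.003 ] z 0.0029
0.014 0.0235 713 [0.4445 0.1979 0.0194] [447.3 199.3] [64.2 96.2] 88.6
0.0235 0.03 147 [0.4535 0.1981 0.0258] [443.3 198.1] [45.7 61.4] 77.5
0.036 0.045 109 [0.4401 0.1956 0.0393] [447.7 199.2] [61.  37.7] 0.7
0.044 0.053 103 [0.4605 0.1969 0.0501] [451.2 198.3] [56.8 33.1] 0.4
0.045 0.054 112 [0.4584 0.1968 0.0504] [451.2 198.3] [56.8 33.1] 0.4
0.06 0.085 105 [0.4359 0.1991 0.0701] [435.9 199.3] [40.8 19.2] 5.3
0.2 [0, 0, 0, 0, 0, 0, 0, 0, 0, 0, 0, 0, 0, 335, 377, 362]
0.25 [0, 0, 0, 0, 0, 0, 0, 0, 0, 0, 0, 3, 3, 335, 392, 354]
0.3 [0, 0, 0, 0, 0, 0, 0, 2, 3, 3, 3, 4, 13, 13, 17, 305]
0.35 [0, 0, 0, 1, 4, 4, 3, 7, 924, 10, 9, 10, 16, 14, 13, 18]
0.4 [3, 3, 3, 8, 8, 3, 7, 9, 7, 22, 79, 23, 4, 4, 18, 15]
0.45 [3, 3, 8, 6, 9, 7, 8, 7, 8, 23, 78, 22, 12, 19, 20, 18]
0.5 [403, 3, 7, 10, 6, 4, 8, 8, 5, 20, 52, 22, 13, 18, 20, 18]
0.55 [430, 4, 4, 3, 3, 17, 5, 8, 7, 7, 4, 9, 9, 8, 52, 4]
0.6 [461, 3, 17, 17, 4, 17, 4, 8, 7, 7, 4, 9, 7, 223, 224, 224]
0.65 [488, 486, 19, 19, 24, 24, 24, 6, 8, 35, 4, 8, 72, 225, 232, 232]
0.7 [490, 500, 4, 167, 229, 230, 175, 5, 36, 37, 13, 4, 74, 226, 232, 362]
0.75 [0, 457, 4, 174, 230, 231, 167, 51, 52, 5, 10, 357, 364, 365, 364, 365]
0.8 [0, 392, 4, 21, 2, 3, 4, 51, 50, 360, 365, 364, 364, 355, 355, 233]
```

View pics/fx.png

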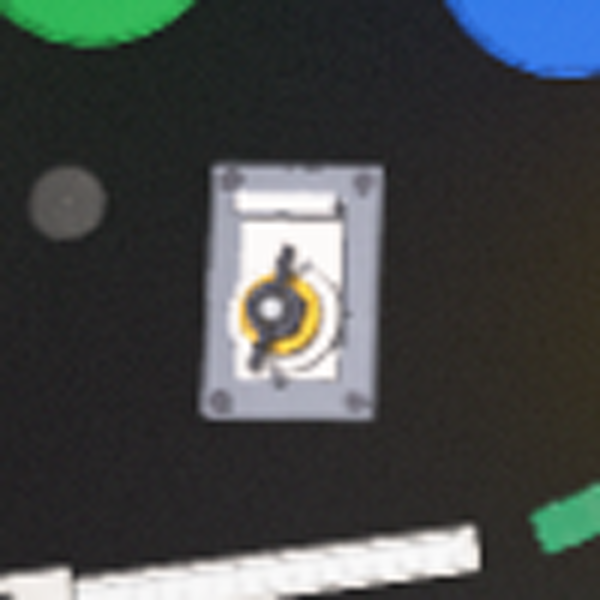

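Measured: the block is about 96x64 mm, centred at (447,199) with yaw about -1°. The stud is at about (436,199.5), and the wings lie at about -15°. All four dish centres agree between the rim and dot estimates. I'll move over the stack.

Call:
arm_command(
  xyz=[
    [20, -27, -6],
    [20, -27, -6],
    [20, -27, -6],
    [20, -27, -6],
    [20, -27, -6],
    [20, -27, -6],
    [20, -27, -6],
    [20, -27, -6],
    [20, -27, -6],
    [18, -27, -6],
    [0, 0, 0],
    [0, 0, 0],
  ],
  spin=[1, 1, 1, 1, 1, 1, 1, 1, 2, 2, 0, 0],
)

```text
time: 1.3
tool_pos: [0.4357, 0.1978, 0.3444]
tool_rot: [-3.141, -0.001, 2.879]
contact_force: [0.0, 0.3, -0.0]
opening: 0.0918
grip_force: 0.0
```

Run:
```python
from h import *
o=observe(); print(o["time"],np.round(o["tool_pos"],4),np.round(np.degrees(o["tool_rot"]),2),np.round(o["contact_force"],2))
c=read_camera("wrist"); save(c,"w1.png"); np.savez("wrist",**c); print(np.round(c["world_from_camera"],3),c["fx"])
c=dict(np.load("top.npz")); P=cloud(c)
print("y",np.round(np.arange(.14,.42,.02),2))
for x in np.arange(.48,.80,.02): print(round(x,2),[int(1000*max([0]+list(P[...,2][(abs(P[...,0]-x)<.01)&(abs(P[...,1]-y)<.01)]))) for y in np.arange(.14,.42,.02)])
```

```text
1.3 [0.4357 0.1978 0.3444] [-1.7999e+02 -7.0000e-02  1.6495e+02] [ 0.01  0.3  -0.04]
[[ 0.26  -0.928 -0.268  0.364]
 [ 0.966  0.25   0.072  0.218]
 [-0.    -0.277  0.961  0.323]
 [ 0.     0.     0.     1.   ]] 299.6744440058255
y [0.14 0.16 0.18 0.2  0.22 0.24 0.26 0.28 0.3  0.32 0.34 0.36 0.38 0.4 ]
0.48 [4, 20, 52, 52, 50, 17, 2, 13, 13, 2, 2, 17, 20, 19]
0.5 [4, 19, 21, 21, 22, 3, 4, 13, 10, 3, 3, 15, 20, 18]
0.52 [3, 4, 3, 4, 3, 3, 5, 2, 2, 3, 3, 2, 17, 18]
0.54 [6, 2, 2, 3, 3, 3, 8, 9, 8, 4, 3, 3, 3, 34]
0.56 [7, 4, 2, 4, 5, 9, 7, 6, 8, 7, 5, 4, 49, 52]
0.58 [7, 3, 3, 3, 4, 9, 8, 6, 7, 8, 6, 4, 3, 4]
0.6 [7, 4, 2, 3, 7, 7, 7, 6, 6, 7, 7, 3, 3, 3]
0.62 [5, 4, 3, 3, 4, 8, 8, 6, 7, 8, 4, 223, 224, 224]
0.64 [3, 3, 3, 2, 3, 5, 8, 8, 7, 7, 3, 224, 225, 224]
0.66 [3, 2, 3, 4, 2, 3, 3, 47, 70, 49, 217, 225, 224, 230]
0.68 [34, 35, 3, 3, 3, 4, 3, 72, 74, 70, 221, 223, 223, 230]
0.7 [35, 34, 4, 6, 4, 4, 3, 69, 71, 68, 196, 226, 224, 231]
0.72 [35, 36, 10, 13, 7, 3, 62, 6, 3, 3, 194, 223, 224, 232]
0.74 [3, 4, 5, 7, 4, 60, 28, 60, 4, 4, 3, 297, 363, 364]
0.76 [3, 5, 4, 3, 3, 62, 4, 59, 361, 364, 364, 365, 363, 362]
0.78 [4, 3, 2, 297, 361, 363, 364, 364, 364, 363, 362, 197, 224, 224]
0.8 [4, 360, 361, 361, 365, 364, 362, 2, 2, 4, 346, 353, 355, 225]
```

View pics/w1.png

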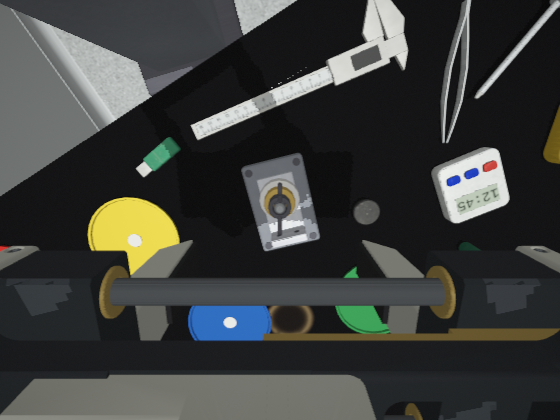

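The wrist view shows the nut at about (280,203) with its wings along the image vertical, so the fingers already close across the hub. I'll refine this numerically.

Run:
```python
from h import *
c=dict(np.load("wrist.npz")); P=cloud(c)
R=P[140:255,230:330].reshape(-1,3)
print(np.round(observe()["qpos"],3))
for lo,hi in((.017,.0225),(.0245,.028),(.038,.042),(.044,.055),(.052,.057),(.066,.0705),(.0705,.085)):
    s=R[(R[:,2]>lo)&(R[:,2]<hi)]
    r=cv2.minAreaRect((s[:,:2]*1000).astype(np.float32)); print(lo,hi,len(s),np.round(s.mean(0)*1000,1),np.round(r[0],1),np.round(r[1],1),round(r[2],1))
s=R[R[:,2]>.060][:,:2]; w,V=np.linalg.eigh(np.cov(s.T)); print("wing",np.degrees(np.arctan2(V[1,1],V[0,1])),w,np.median(s,0))
cv2.imwrite("pics/w1c.png",cv2.resize(c["img"][145:265,225:345],(720,600)[:1]*2 if 0 else (600,600),interpolation=cv2.INTER_CUBIC)[:,:,::-1])
```

```text
[ 2.670e-01  3.190e-01  1.739e+00  1.000e-03  1.084e+00 -1.043e+00]
0.017 0.0225 2509 [436.3 201.3  18.5] [445.4 200.1] [63.3 95.1] 88.9
0.0245 0.028 352 [449.4 201.   25.2] [442.2 200. ] [35.9 58.9] 88.9
0.038 0.042 331 [436.  201.6  39. ] [443.3 200.3] [38.  56.2] 88.9
0.044 0.055 604 [452.5 200.6  49.7] [449.5 199.8] [35.7 58.8] 89.1
0.052 0.057 179 [430.5 201.   53. ] [433.2 200.3] [27.5 24.9] 78.6
0.066 0.0705 309 [434.8 200.4  67.8] [434.8 200.4] [19.9 20.1] 32.9
0.0705 0.085 191 [433.8 200.6  73.8] [434.2 200.1] [ 6.1 45.6] 77.4
wing 166.0890691618263 [1.90323253e-05 4.50521843e-04] [0.43304728 0.20119637]
```

View pics/w1c.png

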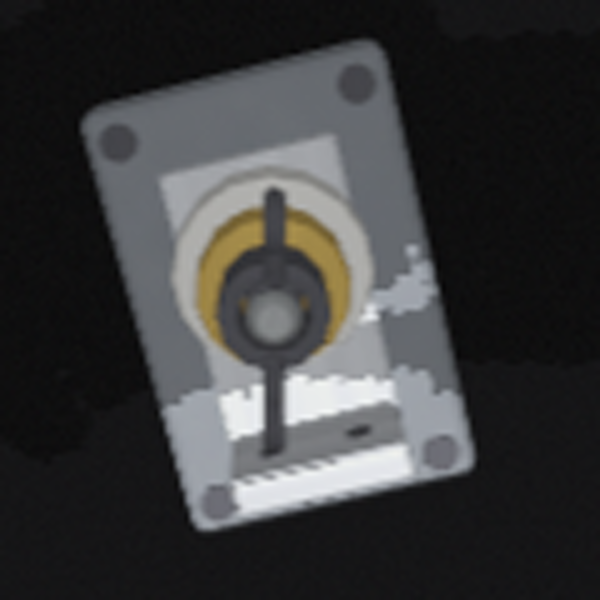

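The wrist view puts the stud at about (435,200) and the wings at about -13.5°. Next I descend to tips at 56 mm (TCP 234) and grip the hub.

Call:
arm_command(
  xyz=[
    [0, 2, -20],
    [0, 0, -20],
    [0, 0, -20],
    [0, 0, -20],
    [0, 0, -15],
    [0, 0, -10],
    [0, 0, -5],
    [0, 0, 0],
  ],
  spin=[1.5, 0, 0, 0, 0, 0, 0, 0],
  jaw=0,
  squeeze=15,
)

```text
time: 2.15
tool_pos: [0.4354, 0.2006, 0.2346]
tool_rot: [-3.141, -0.0, 2.908]
contact_force: [0.6, 0.4, 0.9]
opening: 0.0462
grip_force: 0.0
```

Call:
arm_command(
  xyz=[
    [0, 0, 0],
    [0, 0, 0],
    [0, 0, 0],
    [0, 0, 0],
    [0, 0, 0],
    [0, 0, 0],
  ],
  spin=[0, 0, 0, 0, 0, 0],
  jaw=-1,
)

```text
time: 2.75
tool_pos: [0.4358, 0.2001, 0.2351]
tool_rot: [3.141, 0.001, 2.907]
contact_force: [-0.5, 0.9, 4.0]
opening: 0.0198
grip_force: 15.0
```

Call:
arm_command(
  xyz=[
    [0, 0, 5],
    [0, 0, 10],
    [0, 0, 15],
    [0, 0, 20],
    [0, 0, 20],
    [4, -34, 0],
    [4, -45, 0],
    [4, -45, 0],
    [4, -45, 0],
    [4, -45, 0],
    [4, -45, 0],
    [4, -45, 0],
    [0, -37, 0],
    [0, 0, 0],
    [0, 0, 0],
  ],
  spin=[0, 0, 0, 0, 0, 0, 0, 0, 0, 0, 0, 0, 0, 0, 0],
)

```text
time: 4.25
tool_pos: [0.4634, -0.1413, 0.305]
tool_rot: [3.141, -0.0, 2.905]
contact_force: [-0.2, 0.6, -0.2]
opening: 0.0199
grip_force: 15.0
```

Run:
```python
from h import *
c=read_camera("wrist"); save(c,"w2.png")
t=read_camera("top"); P=cloud(t); np.savez("top2",**t)
R=P[200:290,185:255].reshape(-1,3)
for lo,hi in((.05,.057),(.068,.08)):
    s=R[(R[:,2]>lo)&(R[:,2]<hi)]; print(len(s),np.round(s.mean(0)*1000,1))
s=R[(R[:,2]>.05)&(R[:,2]<.058)&(R[:,0]<.46)]; r=cv2.minAreaRect((s[:,:2]*1000).astype(np.float32)); print(r)
```

```text
134 [441.3 198.7  53. ]
18 [436.1 199.6  70.5]
((435.70684814453125, 199.2801513671875), (27.580156326293945, 27.611347198486328), 71.11317443847656)
```

View pics/w2.png

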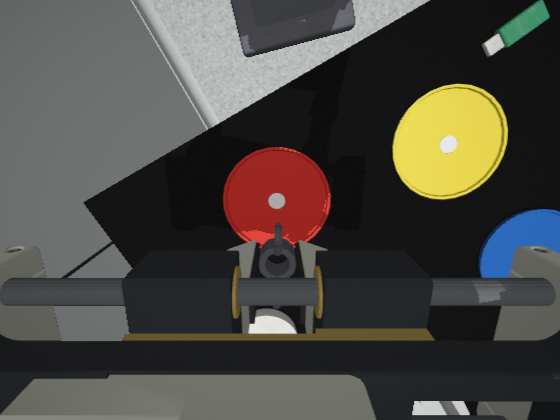

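The nut is held level over the red dish, with the dish dot at (277,201). Lowering it now.

Call:
arm_command(
  xyz=[
    [0, 0.5, -25],
    [0, 0, -25],
    [0, 0, -25],
    [0, 0, -20],
    [0, 0, -12],
    [0, 0, -6],
    [0, 0, -4],
    [0, 0, -2],
    [0, 0, 0],
    [0, 0, 0],
  ],
  spin=[0, 0, 0, 0, 0, 0, 0, 0, 0, 0],
)

```text
time: 5.35
tool_pos: [0.4638, -0.1405, 0.1863]
tool_rot: [-3.141, 0.001, 2.907]
contact_force: [0.4, -0.2, -0.7]
opening: 0.0194
grip_force: 15.0
```

Call:
arm_command(
  xyz=[
    [0, 0, -1],
    [0, 0, -0.7],
    [0, 0, 0],
    [0, 0, 0],
  ],
  spin=[0, 0, 0, 0],
)

```text
time: 5.75
tool_pos: [0.4637, -0.1404, 0.1842]
tool_rot: [-3.142, 0.0, 2.907]
contact_force: [0.4, -0.4, 0.3]
opening: 0.0194
grip_force: 15.0
```

Call:
arm_command(
  xyz=[
    [0, 0, 0],
    [0, 0, 0],
    [0, 0, 0],
    [0, 0, 0],
    [0, 0, 10],
    [0, 0, 20],
    [0, 0, 30],
    [0, 0, 30],
    [0, 0, 30.7],
  ],
  spin=[0, 0, 0, 0, 0, 0, 0, 0, 0],
  jaw=-0.1,
)

```text
time: 6.65
tool_pos: [0.4634, -0.1402, 0.3066]
tool_rot: [3.142, 0.0, 2.907]
contact_force: [0.2, 0.8, -0.3]
opening: 0.0417
grip_force: 0.0
```

Call:
arm_command(
  xyz=[
    [-4, 34, 0],
    [-4, 45, 0],
    [-4, 45, 0],
    [-4, 45, 0],
    [-4, 45, 0],
    [-4, 45, 0],
    [-4, 45, 0],
    [0, 37.5, 0],
    [0, 0, 0],
  ],
  spin=[0, 0, 0, 0, 0, 0, 0, 0, 0],
  jaw=0,
)

```text
time: 7.55
tool_pos: [0.435, 0.2047, 0.3056]
tool_rot: [3.14, 0.001, 2.912]
contact_force: [0.1, -0.7, -0.0]
opening: 0.0459
grip_force: 0.0
```

Run:
```python
from h import *
t=read_camera("top"); P=cloud(t); np.savez("top3",**t)
R=P[210:262,342:395].reshape(-1,3); s=R[R[:,2]>.0125]; r=cv2.minAreaRect((s[:,:2]*1000).astype(np.float32)); print(len(s),np.round(s.mean(0)*1000,1),r,np.percentile(s[:,2],95))
cv2.imwrite("pics/t3.png",cv2.resize(t["img"][205:265,335:400],(520,480),interpolation=cv2.INTER_CUBIC)[:,:,::-1])
```

```text
87 [ 452.3 -115.   123.7] ((409.1188659667969, -42.49755859375), (32.828983306884766, 255.25408935546875), 29.613224029541016) 0.9243905553218005
```

View pics/t3.png

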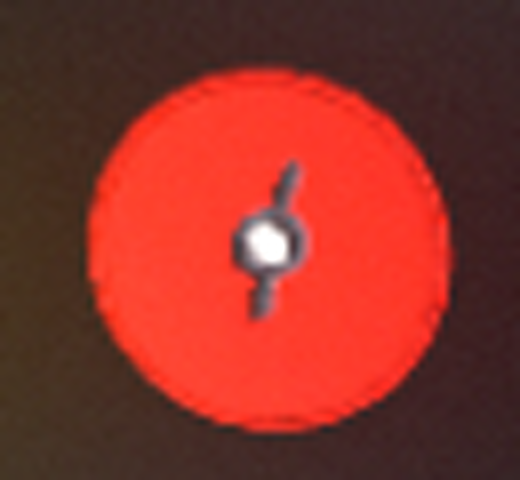

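The nut lies flat and centred on the red dish's dot. Next is the spacer, with tips at 42 mm.

Call:
arm_command(
  xyz=[
    [0, 0, -10],
    [0, 0, -20],
    [0, 0, -20],
    [0, 0, -17],
    [0, 0, -10],
    [0, 0, -5],
    [0, 0, -2],
    [0, 0, 0],
  ],
  spin=[0, 0, 0, 0, 0, 0, 0, 0],
)

```text
time: 8.4
tool_pos: [0.4359, 0.2009, 0.221]
tool_rot: [3.141, 0.0, 2.907]
contact_force: [-0.4, 0.1, -1.0]
opening: 0.0462
grip_force: 0.0
```

Call:
arm_command(
  xyz=[
    [0, 0, 0],
    [0, 0, 0],
    [0, 0, 0],
    [0, 0, 0],
    [0, 0, 0],
  ],
  spin=[0, 0, 0, 0, 0],
  jaw=-1,
)

```text
time: 8.9
tool_pos: [0.4358, 0.2012, 0.2212]
tool_rot: [3.141, 0.001, 2.908]
contact_force: [-0.8, -0.9, 4.7]
opening: 0.0285
grip_force: 15.0
```

Call:
arm_command(
  xyz=[
    [0, 0, 5],
    [0, 0, 15],
    [0, 0, 20],
    [0, 0, 25],
    [2.5, -30.5, 0],
    [5, -45, 0],
    [5, -45, 0],
    [0, -35, 0],
    [0, -20, 0],
    [0, 0, 0],
    [0, 0, 0],
    [0, 0, -25],
    [0, 0, -25],
    [0, 0, -25],
    [0, 0, -15],
    [0, 0, -7],
    [0, 0, -3],
    [0, 0, -1],
    [0, 0, 0],
    [0, 0, 0],
  ],
  spin=[0, 0, 0, 0, 0, 0, 0, 0, 0, 0, 0, 0, 0, 0, 0, 0, 0, 0, 0, 0],
)

```text
time: 10.9
tool_pos: [0.4484, 0.0257, 0.1854]
tool_rot: [3.141, 0.001, 2.907]
contact_force: [-0.1, -0.4, 0.1]
opening: 0.0293
grip_force: 15.0
```

Underside now at about 4.5 mm. I'll lower 1 mm more, release, lift, and go back for the ring.

Call:
arm_command(
  xyz=[
    [0, 0, -1],
    [0, 0, -0.3],
    [0, 0, 0],
  ],
  spin=[0, 0, 0],
)

```text
time: 11.2
tool_pos: [0.4484, 0.0256, 0.1842]
tool_rot: [3.141, 0.001, 2.907]
contact_force: [-0.5, 0.8, 5.5]
opening: 0.0284
grip_force: 15.0
```

Call:
arm_command(
  xyz=[
    [0, 0, 0],
    [0, 0, 0],
    [0, 0, 0],
    [0, 0, 0],
    [0, 0, 10],
    [0, 0, 20],
    [0, 0, 30],
    [0, 0, 30],
    [0, 0, 12.3],
  ],
  spin=[0, 0, 0, 0, 0, 0, 0, 0, 0],
  jaw=0,
)

```text
time: 12.1
tool_pos: [0.4486, 0.0256, 0.2889]
tool_rot: [3.141, 0.004, 2.907]
contact_force: [-0.5, -0.3, -0.1]
opening: 0.046
grip_force: 0.0
```

Call:
arm_command(
  xyz=[
    [-2.5, 20, 0],
    [-5, 35, 0],
    [-5, 45, 0],
    [0, 45, 0],
    [0, 30.5, 0],
    [0, 0, 0],
    [0, 0, 0],
  ],
  spin=[0, 0, 0, 0, 0, 0, 0],
  jaw=0.25,
)

```text
time: 12.8
tool_pos: [0.4353, 0.2014, 0.2861]
tool_rot: [-3.141, 0.0, 2.909]
contact_force: [-0.6, -1.1, -0.1]
opening: 0.0569
grip_force: 0.0
```

Run:
```python
from h import *
t=read_camera("top"); w=read_camera("wrist"); save(w,"w4.png"); P=cloud(w)
R=P[180:330,230:340].reshape(-1,3); s=R[(R[:,2]>.037)&(R[:,2]<.042)]; print(cv2.minAreaRect((s[:,:2]*1000).astype(np.float32)))
a=cv2.resize(t["img"][210:275,265:330],(400,400),interpolation=cv2.INTER_CUBIC); b=cv2.resize(w["img"],(400,300)); b=cv2.copyMakeBorder(b,0,100,0,0,0)
cv2.imwrite("pics/t4.png",np.hstack([a,b])[:,:,::-1])
```

```text
((443.6211853027344, 200.29287719726562), (38.70030975341797, 56.8692512512207), 89.55467224121094)
```

View pics/t4.png

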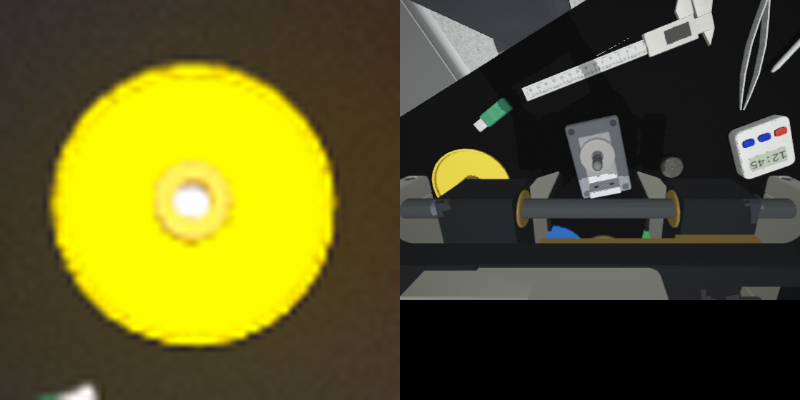

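The spacer sits centred on the yellow dish's dot. The wrist view shows the ring and bracket still on the stud. Now the ring, with tips at 28 mm.

Call:
arm_command(
  xyz=[
    [0, 0, -10],
    [0, 0, -20],
    [0, 0, -20],
    [0, 0, -15],
    [0, 0, -8],
    [0, 0, -4],
    [0, 0, -2],
    [0, 0, 0],
  ],
  spin=[0, 0, 0, 0, 0, 0, 0, 0],
)

```text
time: 13.7
tool_pos: [0.4358, 0.201, 0.2069]
tool_rot: [3.141, 0.0, 2.907]
contact_force: [1.3, -0.2, 0.4]
opening: 0.0576
grip_force: 0.0
```

Call:
arm_command(
  xyz=[
    [0, 0, 0],
    [0, 0, 0],
    [0, 0, 0],
    [0, 0, 0],
    [0, 0, 0],
  ],
  spin=[0, 0, 0, 0, 0],
  jaw=-1,
)

```text
time: 14.2
tool_pos: [0.4357, 0.2012, 0.2071]
tool_rot: [3.141, 0.001, 2.908]
contact_force: [-1.4, 0.1, 3.2]
opening: 0.0389
grip_force: 15.0
```

Call:
arm_command(
  xyz=[
    [0, 0, 5],
    [0, 0, 15],
    [0, 0, 25],
    [0, 0, 35],
    [15, -10, 0],
    [30, -21, 0],
    [34, -24, 0],
    [34, -24, 0],
    [23, -17, 0],
    [10, -7, 0],
    [0, 0, 0],
    [0, 0, 0],
    [0, 0, -25],
    [0, 0, -28],
    [0, 0, -25],
    [0, 0, -13],
    [0, 0, -7],
    [0, 0, -3],
    [0, 0, 0],
    [0, 0, 0],
  ],
  spin=[0, 0, 0, 0, 0, 0, 0, 0, 0, 0, 0, 0, 0, 0, 0, 0, 0, 0, 0, 0],
)

```text
time: 16.2
tool_pos: [0.582, 0.0982, 0.1868]
tool_rot: [3.141, 0.002, 2.908]
contact_force: [-0.1, -0.4, -0.8]
opening: 0.0392
grip_force: 15.0
```

Call:
arm_command(
  xyz=[
    [0, 0, -1.5],
    [0, 0, -0.8],
    [0, 0, 0],
  ],
  spin=[0, 0, 0],
)

```text
time: 16.5
tool_pos: [0.5819, 0.0981, 0.1842]
tool_rot: [3.141, 0.001, 2.907]
contact_force: [-1.0, 0.0, 3.7]
opening: 0.0386
grip_force: 15.0
```

Call:
arm_command(
  xyz=[
    [0, 0, 0],
    [0, 0, 0],
    [0, 0, 0],
    [0, 0, 0],
    [0, 0, 10],
    [0, 0, 20],
    [0, 0, 30],
    [0, 0, 30],
    [0, 0, 33],
  ],
  spin=[0, 0, 0, 0, 0, 0, 0, 0, 0],
  jaw=0,
)

```text
time: 17.4
tool_pos: [0.5814, 0.0981, 0.308]
tool_rot: [-3.142, -0.0, 2.907]
contact_force: [0.7, 0.4, 0.8]
opening: 0.0457
grip_force: 0.0
```

Call:
arm_command(
  xyz=[
    [-6.5, 2, 0],
    [-10, 10, 0],
    [-10, 10, 0],
    [-15, 15, 0],
    [-15, 15, 0],
    [-15, 15, 0],
    [-15, 15, 0],
    [-10, 10, 0],
    [-10, 10, 0],
    [0, 0, 0],
    [0, 0, 0],
    [0, 0, 0],
  ],
  spin=[-7.5, -8, -8, -8, -8, -8, -8, -8, -8, -6, 0, 0],
)

```text
time: 18.6
tool_pos: [0.4752, 0.2001, 0.307]
tool_rot: [3.141, -0.0, 1.558]
contact_force: [0.1, 0.1, 0.1]
opening: 0.0456
grip_force: 0.0
```

Run:
```python
from h import *
t=read_camera("top"); w=read_camera("wrist"); P=cloud(w); o=observe(); print(np.round(o["tool_pos"],4),np.degrees(o["tool_rot"]),np.round(o["qpos"],2))
Q=P.reshape(-1,3); Q=Q[(abs(Q[:,0]-.45)<.055)&(abs(Q[:,1]-.2)<.04)]
for lo,hi in((.017,.022),(.024,.0275),(.0465,.053),(.068,.075)):
    s=Q[(Q[:,2]>lo)&(Q[:,2]<hi)]
    if len(s)>4: r=cv2.minAreaRect((s[:,:2]*1000).astype(np.float32)); print(lo,len(s),np.round(s.mean(0)*1000,1),np.round(r[0],1),np.round(r[1],1),r[2])
a=cv2.resize(t["img"][155:220,232:297],(400,400),interpolation=cv2.INTER_CUBIC); b=cv2.resize(w["img"],(400,300)); b=cv2.copyMakeBorder(b,0,100,0,0,0)
cv2.imwrite("pics/t5.png",np.hstack([a,b])[:,:,::-1])
```

```text
[0.4753 0.1999 0.3067] [ 1.79973144e+02 -3.51061522e-03  8.91822115e+01] [ 0.25  0.43  1.69 -0.    1.02  0.26]
0.017 3591 [445.9 204.8  18.5] [445.9 201.2] [62.8 94.9] 89.16053771972656
0.024 1644 [443.3 202.2  24.8] [445.3 200.5] [36.4 65. ] 88.62318420410156
0.0465 419 [472.  201.1  48.5] [459.5 195.4] [49.  34.7] 17.2530574798584
0.068 103 [435.2 201.3  69.9] [435.3 201. ] [8.8 9. ] 24.926488876342773
```

View pics/t5.png

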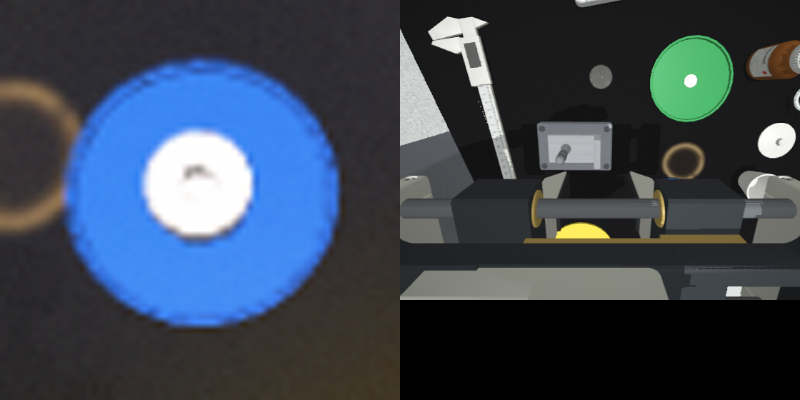

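The ring is centred in the blue dish once parallax is allowed for. Only the bracket remains, with its flange at about x=475. I'll narrow the jaw to about 21 mm so the inner finger clears the stud, then descend.

Call:
arm_command(
  xyz=[
    [0, 0, 0],
    [0, 0, -5],
    [0, 0, -10],
    [0, 0, -15],
    [0, 0, -15],
    [0, 0, 0],
  ],
  spin=[0, 0, 0, 0, 0, 0],
  jaw=-0.55,
  squeeze=30,
)

```text
time: 19.3
tool_pos: [0.4744, 0.1999, 0.259]
tool_rot: [-3.137, 0.001, 1.555]
contact_force: [0.6, 0.1, -0.9]
opening: 0.0207
grip_force: 0.0
```

Call:
arm_command(
  xyz=[
    [0, 0, -10],
    [0, 0, -15],
    [0, 0, -12],
    [0, 0, -8],
    [0, 0, -4],
    [0, 0, -1.7],
    [0, 0, 0],
  ],
  spin=[0, 0, 0, 0, 0, 0, 0],
)

```text
time: 20.0
tool_pos: [0.4753, 0.2002, 0.2108]
tool_rot: [3.141, -0.0, 1.555]
contact_force: [-0.3, -0.9, 0.1]
opening: 0.0202
grip_force: 0.0
```

Call:
arm_command(
  xyz=[
    [0, 0, 0],
    [0, 0, 0],
    [0, 0, 0],
    [0, 0, 0],
  ],
  spin=[0, 0, 0, 0],
  jaw=-1,
)

```text
time: 20.4
tool_pos: [0.4753, 0.2002, 0.2111]
tool_rot: [3.141, -0.0, 1.555]
contact_force: [-0.7, -0.0, 3.2]
opening: 0.0077
grip_force: 30.0
```

Call:
arm_command(
  xyz=[
    [0, 0, 4],
    [0, 0, 8],
    [0, 0, 13],
    [0, 0, 20],
    [0, 0, 20],
    [0, 0, 15],
    [0, 0, 10],
    [0, 0, 0],
    [0, 0, 0],
  ],
  spin=[0, 0, 0, 0, 0, 0, 0, 0, 0],
)

```text
time: 21.3
tool_pos: [0.4749, 0.2001, 0.3005]
tool_rot: [-3.141, 0.0, 1.555]
contact_force: [-0.7, -0.1, -0.9]
opening: 0.008
grip_force: 30.0
```

Call:
arm_command(
  xyz=[
    [0, 0, 0],
    [0, 0, 0],
    [0, 0, 0],
    [0, 0, 0],
    [0, 0, 0],
    [0, 0, 0],
    [0, 0, 0],
    [0, 0, 0],
    [0, 0, 0],
    [0, 0, 0],
    [0, 0, 0],
    [0, 0, 0],
    [0, 0, 0],
    [0, 0, 0],
    [0, 0, 0],
    [0, 0, 0],
    [0, 0, 0],
    [0, 0, 0],
    [0, 0, 0],
    [0, 0, 0],
  ],
  spin=[4, 8, 8, 8, 8, 8, 8, 8, 8, 8, 8, 8, 8, 8, 8, 8, 8, 8, 8, 8],
)

```text
time: 23.3
tool_pos: [0.4749, 0.2, 0.2996]
tool_rot: [3.14, -0.001, -2.0]
contact_force: [-0.4, -0.1, 0.4]
opening: 0.0074
grip_force: 30.0
```

Call:
arm_command(
  xyz=[
    [0, 0, 0],
    [0, 0, 0],
    [0, 0, 0],
    [11, 7, 0],
    [20, 20, 0],
    [25, 25, 0],
    [20, 20, 0],
    [15, 10, 0],
    [0, 0, 0],
    [0, 0, 0],
    [0, 0, 0],
  ],
  spin=[8, 8, 8, 0, 0, 0, 0, 0, 0, 0, 0],
)

```text
time: 24.4
tool_pos: [0.5654, 0.2815, 0.3001]
tool_rot: [3.14, -0.001, -1.587]
contact_force: [-1.6, -0.2, -0.2]
opening: 0.0079
grip_force: 30.0
```

Run:
```python
from h import *
o=observe(); print(np.round(o["tool_pos"],4),np.degrees(o["tool_rot"]),np.round(o["qpos"],2))
w=read_camera("wrist"); t=read_camera("scene")
cv2.imwrite("pics/t6.png",np.hstack([cv2.resize(t["img"],(400,300)),cv2.resize(w["img"],(400,300))])[:,:,::-1])
```

```text
[0.5654 0.2815 0.3001] [ 1.79881549e+02 -4.82393548e-02 -9.09350050e+01] [ 0.34  0.63  1.35 -0.    1.17 -2.78]
```

View pics/t6.png

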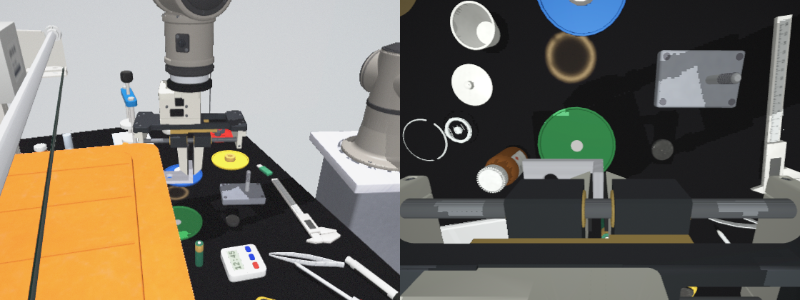

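The bracket is held clear of everything, and the green dish's dot is at (577,145). I'll lower it in two stages.

Call:
arm_command(
  xyz=[
    [0.9, 0.5, -10],
    [0, 0, -20],
    [0, 0, -25],
    [0, 0, -20],
    [0, 0, -10],
    [0, 0, -5],
    [0, 0, 0],
    [0, 0, 0],
  ],
  spin=[0, 0, 0, 0, 0, 0, 0, 0],
)

```text
time: 25.3
tool_pos: [0.5674, 0.2827, 0.2117]
tool_rot: [-3.14, 0.001, -1.587]
contact_force: [-0.3, -0.0, -0.5]
opening: 0.0079
grip_force: 30.0
```

Run:
```python
from h import *
o=observe(); print(np.round(o["tool_pos"],4),np.round(o["contact_force"],1))
w=read_camera("wrist"); P=cloud(w); np.savez("w7",**w); t=read_camera("scene")
cv2.imwrite("pics/t7.png",np.hstack([cv2.resize(t["img"][120:330,150:430],(400,300)),cv2.resize(w["img"][160:370,140:420],(400,300))])[:,:,::-1])
Q=P.reshape(-1,3)
for x in np.arange(.56,.66,.01):
    s=Q[(abs(Q[:,0]-x)<.005)&(abs(Q[:,1]-.2815)<.012)&(Q[:,2]<.08)]; print(round(x,3),np.round(np.percentile(s[:,2],[10,50,90])*1000,1) if len(s) else 0)
```

```text
[0.5674 0.2827 0.2117] [-0.3 -0.  -0.5]
0.56 [ 1.2 44.6 77.7]
0.57 [25.7 49.1 77.8]
0.58 [24.  36.2 59.7]
0.59 [ 2. 25. 26.]
0.6 [ 2.  24.9 25.6]
0.61 [ 1.1 24.6 25.5]
0.62 [ 1.4 24.8 25.7]
0.63 [ 1.7 24.8 25.5]
0.64 [1.1 2.6 4.8]
0.65 [-2.3 -1.4 -0.5]
```

View pics/t7.png

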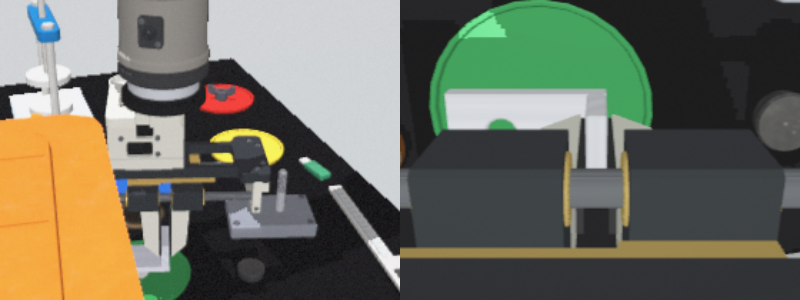

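The plate is level, with its underside at about 20 mm. Next I lower 17 mm, trimming x by about 1 mm.

Call:
arm_command(
  xyz=[
    [-1, -0.6, -6],
    [0, 0, -5],
    [0, 0, -3],
    [0, 0, -2],
    [0, 0, -0.7],
    [0, 0, 0],
    [0, 0, 0],
  ],
  spin=[0, 0, 0, 0, 0, 0, 0],
)

```text
time: 26.1
tool_pos: [0.566, 0.282, 0.1942]
tool_rot: [3.142, 0.0, -1.587]
contact_force: [-0.8, 0.2, 1.9]
opening: 0.0079
grip_force: 30.0
```

Call:
arm_command(
  xyz=[
    [0, 0, 0],
    [0, 0, 0],
    [0, 0, 0],
    [0, 0, 10],
    [0, 0, 20],
    [0, 0, 30],
    [0, 0, 35],
    [-30, -20, 25],
    [-40, -30, 20],
    [-40, -30, 0],
    [-40, -30, 0],
    [0, 0, 0],
    [0, 0, 0],
    [0, 0, 0],
  ],
  spin=[0, 0, 0, 0, 0, 0, 0, 0, 0, 0, 0, 0, 0, 0],
  jaw=-0.55,
)

```text
time: 27.5
tool_pos: [0.4199, 0.1745, 0.3336]
tool_rot: [-3.139, 0.001, -1.587]
contact_force: [0.3, 0.2, 0.4]
opening: 0.0209
grip_force: 0.0
```

Run:
```python
from h import *
t=read_camera("top"); P=cloud(t); save(t,"t8.png")
Q=P.reshape(-1,3); Q=Q[(abs(Q[:,0]-.595)<.046)&(abs(Q[:,1]-.2815)<.04)&(Q[:,2]<.04)]
for lo in (.0065,.027):
    s=Q[Q[:,2]>lo]; print(len(s),np.round(s.mean(0)*1000,1),cv2.minAreaRect((s[:,:2]*1000).astype(np.float32)))
a=cv2.resize(t["img"][150:215,152:217],(400,400),interpolation=cv2.INTER_CUBIC); b=cv2.resize(t["img"],(400,300)); b=cv2.copyMakeBorder(b,0,100,0,0,0)
cv2.imwrite("pics/t9.png",np.hstack([a,b])[:,:,::-1])
```

```text
351 [600.5 282.4  11.6] ((601.7841796875, 283.7102355957031), (76.05743408203125, 74.82730102539062), 0.059106387197971344)
41 [568.6 285.9  32.3] ((568.6614990234375, 282.04779052734375), (7.733035087585449, 34.24713134765625), 5.082250118255615)
```

View pics/t9.png

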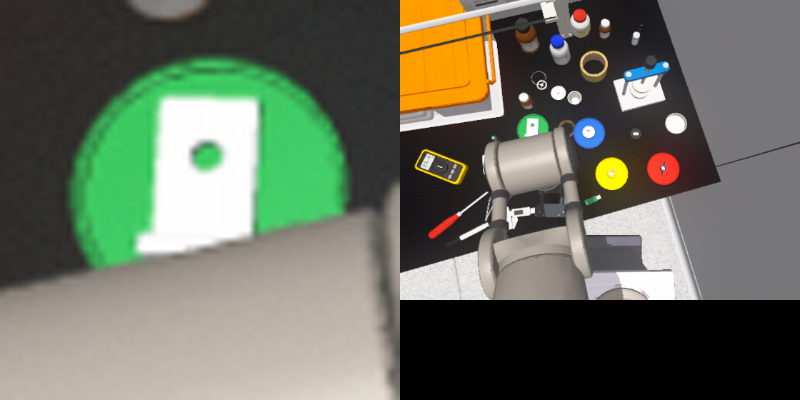

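The bracket lies flat in the green dish, within about 2 mm of its middle, and the other three parts are still in place. Handing in.

```bash
python3 -c "
from cell import *
print(hand_in())"
```

```text
the job is handed in; nothing more can be done
None
```

I took the stack apart in order and laid each part flat, released and within about 2 mm of the middle of its dish: wing nut in red, spacer in yellow, ring in blue and bracket in green. I handed it in at about 27.5 s, and `hand_in()` returned no verdict.

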